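# Hang the ear defenders on the pipe rack

### The job

Someone left the ear defenders lying on their side on the dismantling bench. Stand them upright on the undersides of both cups, headband on top, and let go so that you can take them again from above; then hang them astride the horizontal pipe of the beige rack, one cup on each side, clear of the bench. Do not drop them, and leave the tin, the motor and the bottle alone.

Things in the scene. Friction and masses are not known exactly. Their poses are not given: they have to be found in the camera images.
- muffs: Ear defenders, one rigid U of two lime cups and a black headband, 0.26 kg, 150 x 138 x 84 mm (x, y, z). Origin: on the bench under the middle of the U as it lies at the start. x points from cups to crown of the headband (straight up when standing or hanging), y from cup to cup, z across the band (up at the start).
- crown (a point): Middle of the crown's underside, which rests on the pipe; axes as muffs; at (66, 0, 42) mm in muffs. Band: strip 9 mm thick, 32 mm wide (z 26 to 58). Its mid-thickness runs, in muffs (x, |y|) mm: legs from the cups at (-7, 54) to (36, 54), slopes by (60, 46) to (70.5, 27), crown flat between y = -27 and 27, outer face x = 75.
- feet (a point): Midpoint between the cups in the plane of their flat undersides; axes as muffs; at (-75, 0, 42) mm in muffs; height 0 when they stand on the bench. Cups in muffs, mm: x -75 to -7, |y| 35 to 69, z 0 to 84. Centre of mass about 38 mm above the undersides: released with their lower edge on the bench within 42 degrees of upright, they settle upright.
- rack: Beige pipe rack, fixed: horizontal pipe 28 mm in diameter, 280 mm long, on two uprights of the same pipe at y = +-140 mm, feet 140 mm along x. Origin on the bench under the pipe's middle; y along the pipe, z up. Pipe axis 148 mm, pipe top 162 mm above the bench. Nothing above or under the pipe.
- bar_mid (a point): Middle of the horizontal pipe, on its axis, 148 mm above the bench. Axes as body rack.
- tin: Bystander: open red-painted tin, 74 mm diameter, 100 mm high, origin at the centre of its underside.
- motor: Bystander: salvaged aluminium motor, 80 mm diameter, 93 mm high with its shaft, origin at the centre of its underside.
- bottle: Bystander: blue plastic bottle with a white cap, 64 mm diameter, 130 mm high, origin at the centre of its underside.

How it is judged:
By the outcome, as a careful person would: the job done as asked, in the order asked, and still so for the second after the job is handed in, with the robot touching nothing.
It also fails if it takes over 72 s, if anything falls off the work surface, if the arm or the gripper's body presses on something with over 40 N, if the wrist force passes 120 N, or if a joint passes its speed limit or range.

### The arm

A 7-joint arm with a two-finger parallel gripper is mounted at the origin on the work surface. World frame = base frame: x ahead of the robot, y to its left, z up, the work surface at z = 0. Lengths are in m, angles in rad, forces in N, time in s.
With the tool pointing down it reaches from about 0.425 to 0.925 m from the base axis. Payload 6.8 kg.
Tool frame: the origin (TCP) lies between the finger pads; the fingertips stand r.tcp_to_tips ahead of it and the grasp point (between the pads) is the TCP (r.tcp_to_tips is the distance from the TCP to the fingertips, in m); z points along the fingers, y is the line along which they close (so a half turn about z gives the same grasp; the last joint's range is limited). The gripper opens to 85 mm and grips with 20 to 120 N. Pads are 22 mm wide; open, the fingers measure 114 mm over their backs; the gripper's body (76 mm by 85 mm) begins 54 mm behind the grasp point. The pads swing forward as they close: fully open they stand 13 mm farther back than shut.
Start: joints at [-1.427, 0.477, 0.022, 1.555, -0.011, 1.109, -0.083], TCP at [0.168, 0.654, 0.25] pointing down, gripper open.
Joint ranges: [-2.96, 2.96], [-0.34, 2.1], [-1.41, 1.46], [0.24, 2.44], [-1.37, 4.51], [0.17, 1.92], [-2.96, 2.96]. Speed limits (rad/s): [2.39, 2.39, 3.14, 3.14, 3.14, 3.14, 3.14].

### API

Orientations are given as a rotation vector (axis times angle).
In Python, from bench import r gives the robot as it stands.
- The arm moves only by the tool servo_tool, never from a script. Its argument "commands" is a list of rows, each a list of 2 entries, a list of its own where there are three numbers: the shift along the tool's x, y, z normalised to -1 to 1, where 1 is 250 mm, then the turn, a rotation vector about the tool's x, y, z normalised to -1 to 1, where 1 is 90 degrees. In form: [[[dx, dy, dz], [ax, ay, az]], ...]. A call has 1 to 20 rows; each row is the pose to reach, as a shift and turn from the pose commanded when the call began, along the tool's axes at that moment; what a row does not reach only later rows make up. A row lasts 1/10 s, in which the tool goes at most 50 mm and 8.59 degrees, less where a joint would pass 70% of its speed; a pose out of reach is approached as far as the arm can. A call with a number of a shift or a turn outside -1 to 1 is refused whole. A call with a gripper value outside its range is refused whole. "claw" is the closure, from 0 (fully open) to 1 (shut), set as the call begins (left out, the last holds). The fingers move at their own pace and stop on an object; "squeeze" is the grip in N (left out, the last holds). Time passes only in rows, so rows that repeat a pose let the fingers close. It gives the time, the measured TCP pose, the force, the opening and the grip force at its end, in the units of the state.
- r.get_obs(): the state, without advancing time (a new reading comes with each control period).
- r.grab_frame(name): name is "scene" or "top" or "wrist"; returns (picture, depth): 384x512x3 uint8, red, green, blue; 384x512 float32, m along the optical axis (not along the pixel's ray), 0 where there is no reading.
- r.camera_model(name): a dict with "fx", "fy", "cx", "cy" (pixels), "extrinsics" (4x4, takes a point from camera to world coordinates); the wrist camera has in their place "hand_eye" (4x4, takes a point from camera to tool coordinates, whose origin is the TCP and whose axes are the flange's). Camera axes: x right, y down, z forward; pixel columns grow to the right and rows downward; lengths in m; the calibration is good to about 2 mm. The wrist camera is an equidistant fisheye: a pixel r from the principal point sees the ray r / f radians off the axis. A picture is of the moment at which its call begins: read the wrist's pose just before it. camera_model takes no time and is no camera call.
- r.hand_in(): hands the job in; it is judged then, once.
Trained networks look in the newest picture that a camera, given by its name, has taken for a name from the list of things; names that differ only in an ending like _2 or _b are one class to them, and where a whole thing is asked for, a point or a joint stands for the part that bears it (a point fixed in the world has none). Each returns a list of dicts, best first, with "confidence" (0 to 1); they miss things now and then, are a little off and sometimes report something else, mostly with a low value. They report only what shows in the picture. A call takes as long as a camera call.
- r.boxes_of(camera, target): "uv" ([column, row] in pixels, amid what is visible of it).
- r.mark_of(camera, target): "uv" ([column, row] in pixels: a listed point, or the origin of a listed thing).
The state is a dict: "clock": time; "joints": joint angles; "qvel": joint speeds; "tau": joint torques, N m; "tcp_pos": TCP position; "orientation": TCP orientation; "contact_force": force on the tool from outside, world axes, zero at the start; "moment": the same for the moment, N m; "grip_width": finger opening in m; "gripper_force": force on a finger pad.
Only numpy, scipy, OpenCV 4.12 (cv2) and the standard library are available. Lean on these libraries where they do the work, as an engineer would, in place of code of your own. Each camera call takes 0.05 s, during which the arm holds its last target. There are 200 camera calls.

## Working session

There is one attempt and no reset: what is moved stays moved. The work goes in short steps, Python scripts to look and compute and a tool call to move; the robot and the scene stay as the last step left them, time stands still between calls to the robot, and variables do not carry over. Pictures are saved under pics/ and viewed, at most 10 in all, crops included, and the job is handed in when it is done.

Besides the shell and the picture viewer there is one more tool, called as name(argument=value, ...), one argument or row to a line, values as JSON. servo_tool: Moves the arm, as the interface text tells. Scaled input: -1 to 1 covers 250 mm each way for a shift and 90 degrees each way for a turn. Its arguments: {"type":"object","properties":{"commands":{"type":"array"},"claw":{"type":"number"},"squeeze":{"type":"number"}},"required":["commands"]}

```bash
ls; mkdir -p pics; cat > h.py <<'E'
import numpy as np, cv2
from scipy.spatial.transform import Rotation as R
from bench import r
def world(cam,uv,dep=None):
    m=r.camera_model(cam); u,v=uv
    E=np.array(m["extrinsics"]); d=np.array([(u-m["cx"])/m["fx"],(v-m["cy"])/m["fy"],1.])
    return E[:3,:3]@(d*dep)+E[:3,3]
def cloud(cam,D):
    m=r.camera_model(cam);E=np.array(m["extrinsics"])
    v,u=np.mgrid[:384,:512]
    P=np.stack([(u-m["cx"])/m["fx"]*D,(v-m["cy"])/m["fy"]*D,D],-1)
    return P@E[:3,:3].T+E[:3,3]
E
python3 - <<'E'
from h import *
o=r.get_obs();print(o["tcp_pos"],o["orientation"],r.tcp_to_tips)
print(R.from_rotvec(o["orientation"]).as_matrix().round(3))
ims=[]
for c in("scene","top"):
    im,D=r.grab_frame(c);ims.append(im);np.save(c+".npy",D);np.save(c+"_im.npy",im)
    P=cloud(c,D)
    for t in("muffs","crown","feet","rack","bar_mid","tin","motor","bottle"):
        for k,f in(("box",r.boxes_of),("mark",r.mark_of)):
            for q in f(c,t)[:1]:
                u,v=q["uv"];print(c,t,k,np.round(q["uv"]),round(q["confidence"],2),P[int(np.clip(v,0,383)),int(np.clip(u,0,511))].round(3))
a=np.vstack(ims);cv2.imwrite("pics/a.png",cv2.resize(a,(400,600))[:,:,::-1])
cv2.imwrite("pics/top.png",ims[1][:,:,::-1]);cv2.imwrite("pics/scene.png",ims[0][:,:,::-1])
E
```

```text
pics
[0.16801338 0.65316812 0.24934728] [-3.94376335e-01 -3.11663341e+00  2.87185249e-03] 0.019
[[-0.968  0.249 -0.   ]
 [ 0.249  0.968 -0.002]
 [-0.    -0.002 -1.   ]]
scene muffs box [203. 211.] 0.75 [ 0.547 -0.213  0.017]
scene muffs mark [196. 219.] 0.86 [ 0.577 -0.247  0.007]
scene crown box [199. 207.] 0.77 [ 0.514 -0.231 -0.   ]
scene crown mark [201. 224.] 0.72 [ 0.595 -0.231  0.   ]
scene feet box [200. 210.] 0.82 [ 0.531 -0.225  0.002]
scene feet mark [189. 199.] 0.55 [ 0.475 -0.262  0.004]
scene rack box [296. 168.] 0.72 [0.514 0.175 0.147]
scene bar_mid box [302. 164.] 0.9 [0.506 0.201 0.156]
scene bar_mid mark [298. 162.] 0.93 [0.491 0.188 0.153]
scene tin box [271. 236.] 0.85 [0.714 0.025 0.006]
scene tin mark [270. 240.] 0.65 [0.769 0.01  0.086]
scene motor box [136. 183.] 0.8 [ 0.39  -0.46   0.063]
scene motor mark [140. 184.] 0.6 [ 0.386 -0.446  0.051]
scene bottle box [347. 139.] 0.6 [0.361 0.447 0.08 ]
scene bottle mark [346. 147.] 0.77 [0.364 0.452 0.027]
top muffs box [316. 187.] 0.83 [ 0.545 -0.239 -0.006]
top muffs mark [317. 181.] 0.64 [ 0.566 -0.248 -0.008]
top crown box [313. 187.] 0.84 [ 0.528 -0.218  0.085]
top crown mark [313. 164.] 0.81 [ 0.629 -0.226  0.032]
top feet box [312. 184.] 0.69 [ 0.541 -0.216  0.074]
top feet mark [320. 200.] 0.56 [ 0.492 -0.256 -0.004]
top rack box [204. 197.] 0.78 [0.491 0.19  0.164]
top rack mark [375. 231.] 0.74 [ 0.36  -0.454  0.028]
top bar_mid box [205. 200.] 0.67 [0.485 0.191 0.156]
top bar_mid mark [205. 194.] 0.56 [0.507 0.191 0.155]
top tin box [250. 137.] 0.59 [0.756 0.019 0.002]
top tin mark [250. 143.] 0.9 [0.734 0.019 0.005]
top motor box [376. 230.] 0.64 [ 0.36  -0.457  0.031]
top motor mark [373. 232.] 0.82 [ 0.355 -0.436  0.066]
top bottle box [135. 245.] 0.62 [0.327 0.453 0.129]
top bottle mark [137. 245.] 0.88 [0.331 0.453 0.105]
```

View pics/top.png

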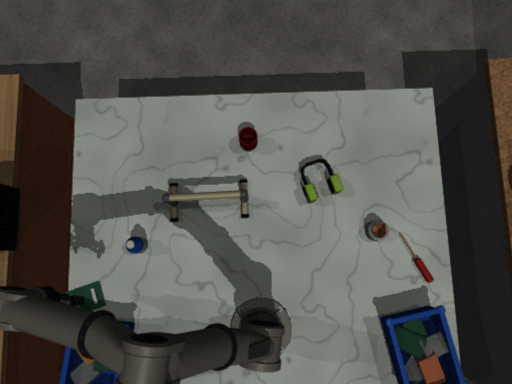

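View pics/scene.png

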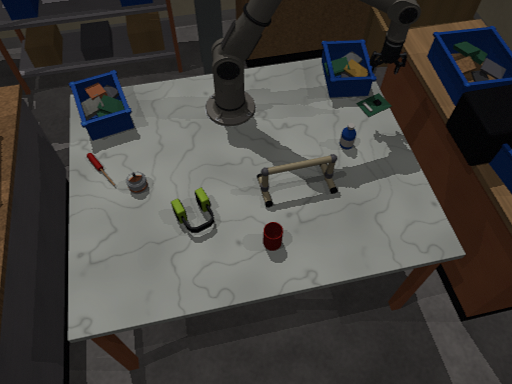

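Top view: the muffs lie at about (318,180), crown up-left, the pipe runs from (167,198) to (247,195), the tin is at (248,138), the motor at (376,230) and the bottle at (136,245). Next I refine the muffs and pipe poses from depth.

```bash
python3 - <<'E'
from h import *
for c in("top","scene"):
    D=np.load(c+".npy");im=np.load(c+"_im.npy").astype(int);P=cloud(c,D);ok=D>0
    g=ok&(im[...,1]>im[...,2]+40)&(im[...,1]>im[...,0]+10)&(abs(P[...,0]-.55)<.15)&(abs(P[...,1]+.23)<.15)
    n,l,s,ce=cv2.connectedComponentsWithStats(g.astype(np.uint8))
    for i in range(1,n):
        if s[i,4]>15:
            q=P[l==i];t=q[q[:,2]>.07];print(c,"cup",len(q),len(t),np.median(t,0).round(4),cv2.minAreaRect((t[:,:2]*1000).astype(np.float32)))
    b=ok&(im.sum(-1)<150)&(P[...,2]>.03)&(P[...,2]<.075)&(abs(P[...,0]-.6)<.1)&(abs(P[...,1]+.23)<.12)
    q=P[b];print("band",len(q),q.mean(0).round(3) if len(q) else"",np.percentile(q,[2,98],axis=0).round(3))
    k=ok&(P[...,2]>.135)&(P[...,2]<.18)&(abs(P[...,0]-.5)<.1)&(abs(P[...,1]-.19)<.2)
    q=P[k];m=q.mean(0);vx,vy,x0,y0=cv2.fitLine(q[:,:2].astype(np.float32),cv2.DIST_HUBER,0,.01,.01).ravel()
    print("pipe",len(q),m.round(4),"dir",vx,vy,np.percentile(q,[1,50,99],axis=0).round(3))
    print(c,"bench",np.median(P[ok&(abs(P[...,0]-.6)<.05)&(abs(P[...,1]+.05)<.05)],0))
E
```

```text
top cup 142 141 [ 0.5407 -0.3084  0.0825] ((541.8056030273438, -309.3433837890625), (66.103759765625, 31.779062271118164), 18.043977737426758)
top cup 150 148 [ 0.5088 -0.209   0.0819] ((510.32537841796875, -209.5608673095703), (66.36666107177734, 32.968780517578125), 19.04227638244629)
band 245 [ 0.585 -0.242  0.054] [[ 0.507 -0.3    0.032]
 [ 0.642 -0.181  0.073]]
pipe 653 [0.4963 0.1883 0.158 ] dir 0.018592792 -0.99982715 [[0.481 0.037 0.146]
 [0.496 0.187 0.158]
 [0.513 0.339 0.168]]
top bench [ 0.59934163 -0.04941653 -0.00116369]
scene cup 128 116 [ 0.5153 -0.2098  0.0816] ((515.0662231445312, -210.67286682128906), (68.27940368652344, 31.662830352783203), 15.574150085449219)
scene cup 133 129 [ 0.5484 -0.3081  0.0826] ((546.512939453125, -308.2596435546875), (69.94718933105469, 34.40962219238281), 18.923555374145508)
band 342 [ 0.595 -0.242  0.053] [[ 0.519 -0.32   0.031]
 [ 0.647 -0.183  0.073]]
pipe 558 [0.5067 0.1856 0.156 ] dir 0.012918069 -0.99991655 [[0.49  0.037 0.138]
 [0.507 0.184 0.157]
 [0.519 0.338 0.167]]
scene bench [ 0.60071876 -0.05003576 -0.00070081]
```

```bash
cat >> h.py <<'E'
def frame(ydeg,pitch=0,flip=False):
    """tool with closing axis y at world yaw ydeg, pointing down; pitch>0 swings tool z from down towards +y direction"""
    a=np.radians(ydeg);y=np.array([np.cos(a),np.sin(a),0]);z=np.array([0,0,-1.])
    p=np.radians(pitch);z2=np.cos(p)*z+np.sin(p)*y;y2=np.cos(p)*y-np.sin(p)*z
    return np.stack([np.cross(y2,z2),y2,z2],1)
def plan(pos,Rm=None):
    o=r.get_obs();R0=R.from_rotvec(o["orientation"]).as_matrix()
    d=R0.T@(np.array(pos)-o["tcp_pos"])/.25
    t=np.zeros(3) if Rm is None else R.from_matrix(R0.T@Rm).as_rotvec()/(np.pi/2)
    print("t",round(o["clock"],1),"tcp",np.round(o["tcp_pos"],4),"j",np.round(o["joints"],2),"d",d.round(4),"turn",t.round(4), "F",np.round(o["contact_force"],1),"w",round(o["grip_width"],4))
E
python3 -c "
from h import *
plan((.4,.45,.26))"
```

```text
t 1.7 tcp [0.1682 0.6537 0.2503] j [-1.43  0.48  0.02  1.56 -0.01  1.11 -0.08] d [-1.1012 -0.5582 -0.0388] turn [0. 0. 0.] F [-0.7 -0.2  0.1] w 0.0856
```

servo_tool(
  commands=[
    [[-1,-0.4,0],[0,0,0.2]],
    [[-1,-0.4,0],[0,0,0.2]],
    [[-1,-0.4,0],[0,0,0.2]],
    [[-1,-0.4,0],[0,0,0.2]],
    [[-1,-0.4,0],[0,0,0.2]],
    [[-1,-0.4,0],[0,0,0.2]],
  ],
  claw=0,
)

```text
clock: 2.3
tcp_pos: [0.391, 0.4899, 0.2507]
orientation: [0.888, 3.01, -0.001]
contact_force: [0.0, -0.2, 0.4]
grip_width: 0.0851
gripper_force: 0.0
```

```bash
python3 -c "
from h import *
plan((.52,.18,.28),frame(40))"
```

```text
t 2.3 tcp [0.391  0.4899 0.2507] j [-1.12  0.4   0.16  1.69 -0.07  1.06  0.06] d [-1.1065 -0.761  -0.1137] turn [0.0005 0.002  0.1904] F [ 0.  -0.2  0.4] w 0.0851
```

servo_tool(
  commands=[
    [[-1,-0.7,-0.1],[0,0,0.19]],
    [[-1,-0.7,-0.1],[0,0,0.19]],
    [[-1,-0.7,-0.1],[0,0,0.19]],
    [[-1,-0.7,-0.1],[0,0,0.19]],
    [[-1,-0.7,-0.1],[0,0,0.19]],
    [[-1,-0.7,-0.1],[0,0,0.19]],
    [[-1,-0.7,-0.1],[0,0,0.19]],
  ],
)

```text
clock: 3.0
tcp_pos: [0.5054, 0.2054, 0.2764]
orientation: [1.329, 2.843, -0.001]
contact_force: [0.1, 0.6, 0.6]
grip_width: 0.0855
gripper_force: 0.0
```

```bash
python3 -c "
from h import *
plan((.6,-.03,.3),frame(25))"
```

```text
t 3.0 tcp [0.5054 0.2054 0.2764] j [-0.79  0.24  0.35  1.86 -0.09  1.06  0.29] d [-0.9655 -0.3133 -0.0918] turn [0.0008 0.0017 0.1653] F [0.1 0.6 0.6] w 0.0855
```

```bash
cat >> h.py <<'E'
def wcloud():
    o=r.get_obs();im,D=r.grab_frame("wrist");m=r.camera_model("wrist")
    v,u=np.mgrid[:384,:512];a=(u-m["cx"])/m["fx"];b=(v-m["cy"])/m["fy"];th=np.hypot(a,b)+1e-9
    k=np.tan(np.minimum(th,1.45))/th
    P=np.stack([a*k*D,b*k*D,D],-1);H=np.array(m["hand_eye"]);P=P@H[:3,:3].T+H[:3,3]
    Rm=R.from_rotvec(o["orientation"]).as_matrix()
    return im,D,P@Rm.T+np.array(o["tcp_pos"])
E
python3 - <<'E'
from h import *
im,D,P=wcloud();cv2.imwrite("pics/w1.png",im[:,:,::-1])
ok=(D>0)
k=ok&(P[...,2]>.138)&(P[...,2]<.18)&(abs(P[...,0]-.5)<.06)&(abs(P[...,1]-.19)<.12)
q=P[k];print(len(q),np.percentile(q,[2,50,98],axis=0).round(4),cv2.fitLine(q[:,:2].astype(np.float32),cv2.DIST_HUBER,0,.01,.01).ravel())
for y in np.arange(.08,.3,.03):
    s=q[abs(q[:,1]-y)<.01]
    if len(s):
        t=s[s[:,2]>s[:,2].max()-.004];print(round(y,2),len(s),s[:,0].min().round(4),s[:,0].max().round(4),t.mean(0).round(4))
E
```

```text
7578 [[0.4845 0.0862 0.1498]
 [0.4972 0.2134 0.1596]
 [0.5121 0.3061 0.1622]] [ 0.03079865 -0.9995256   0.4975292   0.20802014]
0.08 201 0.4988 0.5154 [0.5052 0.0808 0.1606]
0.11 481 0.4869 0.5154 [0.5009 0.1102 0.1607]
0.14 564 0.4863 0.5145 [0.5002 0.1404 0.1606]
0.17 636 0.4857 0.5136 [0.4996 0.1703 0.1607]
0.2 710 0.4849 0.5129 [0.4989 0.2    0.1608]
0.23 777 0.4842 0.5122 [0.4982 0.23   0.1606]
0.26 793 0.4837 0.5115 [0.4977 0.2598 0.1607]
0.29 791 0.4829 0.511 [0.4968 0.2902 0.1609]
```

servo_tool(
  commands=[
    [[-0.96,-0.31,0],[0,0,0.16]],
    [[-0.96,-0.31,0],[0,0,0.16]],
    [[-0.96,-0.31,0],[0,0,0.16]],
    [[-0.96,-0.31,0],[0,0,0.16]],
    [[-0.96,-0.31,0],[0,0,0.16]],
    [[-0.96,-0.31,0],[0,0,0.16]],
    [[-0.96,-0.31,0],[0,0,0.16]],
  ],
)

```text
clock: 3.75
tcp_pos: [0.5996, -0.0201, 0.2749]
orientation: [-1.665, -2.664, 0.0]
contact_force: [-0.2, 0.3, 0.1]
grip_width: 0.0855
gripper_force: 0.0
```

```bash
python3 -c "
from h import *
plan((.61,-.2256,.24),frame(17.7))"
```

```text
t 3.8 tcp [ 0.5996 -0.0201  0.2749] j [-0.45  0.35  0.49  1.74 -0.18  1.09  0.56] d [-0.7571 -0.3225  0.1395] turn [-0.0003 -0.0002  0.092 ] F [-0.2  0.3  0.1] w 0.0855
```

servo_tool(
  commands=[
    [[-0.75,-0.32,0],[0,0,0.092]],
    [[-0.75,-0.32,0],[0,0,0.092]],
    [[-0.75,-0.32,0],[0,0,0.092]],
    [[-0.75,-0.32,0],[0,0,0.092]],
    [[-0.75,-0.32,0],[0,0,0.092]],
    [[-0.75,-0.32,0],[0,0,0.092]],
    [[-0.75,-0.32,0],[0,0,0.092]],
  ],
)

```text
clock: 4.45
tcp_pos: [0.6108, -0.2198, 0.2748]
orientation: [-1.845, -2.541, -0.003]
contact_force: [0.2, 0.0, 0.3]
grip_width: 0.0853
gripper_force: 0.0
```

```bash
cat > muff.py <<'E'
from h import *
im,D,P=wcloud();ok=D>0
near=ok&(abs(P[...,0]-.57)<.14)&(abs(P[...,1]+.25)<.14)
i=im.astype(int)
g=near&(i[...,1]>i[...,2]+40)&(P[...,2]>.078)
n,l,s,ce=cv2.connectedComponentsWithStats(g.astype(np.uint8))
for k in range(1,n):
    if s[k,4]>60:
        q=P[l==k];print("cup",len(q),q.mean(0).round(4),cv2.minAreaRect((q[:,:2]*1000).astype(np.float32)))
b=near&(P[...,2]>.045)&(P[...,2]<.066)&(i[...,1]<i[...,2]+40)
q=P[b];print("band",len(q),q.mean(0).round(4),np.percentile(q,[1,99],axis=0).round(4))
np.save("band.npy",q)
th=np.radians(17.7);c,s_=np.cos(th),np.sin(th);l=(q[:,:2]-[.5676,-.247])@np.array([[c,-s_],[s_,c]])*1000
for y in range(-60,61,10):
    m=l[abs(l[:,1]-y)<3]
    if len(m):print(y,np.percentile(m[:,0],[2,98]).round(1))
E
python3 - <<'E'
exec(open("muff.py").read())
cv2.imwrite("pics/w2.png",im[:,:,::-1])
plan((.6347,-.2256,.11),frame(17.7))
E
```

```text
cup 1680 [ 0.5139 -0.2068  0.0828] ((512.4856567382812, -207.67665100097656), (67.52203369140625, 33.26788330078125), 18.132678985595703)
cup 1340 [ 0.5448 -0.3043  0.0828] ((543.7810668945312, -305.80230712890625), (67.63870239257812, 32.28729248046875), 18.41985511779785)
band 2101 [ 0.594  -0.2365  0.0566] [[ 0.5046 -0.3014  0.0464]
 [ 0.6438 -0.1787  0.0644]]
-60 [-6.8 -6.6]
-50 [-5.6 56.8]
-40 [47.9 67. ]
-30 [-66.   70.5]
-20 [65.8 73.9]
-10 [65.7 74.8]
0 [66.1 74.6]
10 [66.  74.3]
20 [65.8 74.1]
30 [64.5 73.9]
40 [-8.8 70.2]
50 [-4.8 63.1]
60 [-7.2 43.5]
t 4.5 tcp [ 0.6109 -0.2197  0.2749] j [-0.15  0.46  0.56  1.62 -0.26  1.14  0.79] d [-0.0534  0.083   0.6594] turn [ 0.0002 -0.0013  0.0041] F [ 1.1  0.3 -1. ] w 0.0855
```

View pics/w2.png

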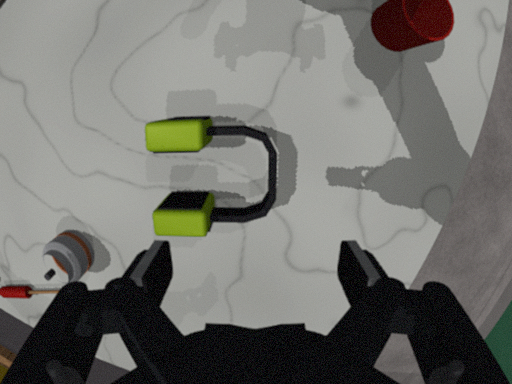

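The wrist view shows the muffs at columns 146–277 and rows 117–235, with the crown at about (272,170). The tin (412,22) and motor (70,265) are well clear. The profile fits the model, shifted +3 mm in y, so I'm descending on the crown.

servo_tool(
  commands=[
    [[-0.042,0.084,0.2],[0,0,0.005]],
    [[-0.042,0.084,0.4],[0,0,0.005]],
    [[-0.042,0.084,0.55],[0,0,0.005]],
    [[-0.042,0.084,0.7],[0,0,0.005]],
    [[-0.042,0.084,0.8],[0,0,0.005]],
    [[-0.042,0.084,0.87],[0,0,0.005]],
    [[-0.042,0.084,0.92],[0,0,0.005]],
    [[-0.042,0.084,0.92],[0,0,0.005]],
    [[-0.042,0.084,0.92],[0,0,0.005]],
  ],
)

```text
clock: 5.4
tcp_pos: [0.634, -0.2271, 0.0463]
orientation: [1.86, 2.53, 0.001]
contact_force: [0.2, 0.6, -0.3]
grip_width: 0.0853
gripper_force: 0.0
```

servo_tool(
  commands=[
    [[0,0,0],[0,0,0]],
    [[0,0,0],[0,0,0]],
    [[0,0,0],[0,0,0]],
    [[0,0,0],[0,0,0]],
    [[0,0,0],[0,0,0]],
    [[0,0,0],[0,0,0]],
    [[0,0,0],[0,0,0]],
    [[0,0,0],[0,0,0]],
    [[0,0,0],[0,0,0]],
    [[0,0,0],[0,0,0]],
  ],
  claw=1,
  squeeze=70,
)

```text
clock: 6.4
tcp_pos: [0.6334, -0.2273, 0.0455]
orientation: [1.861, 2.531, 0.0]
contact_force: [0.7, -0.4, 3.2]
grip_width: 0.008
gripper_force: 69.2
```

```bash
python3 -c "
from h import *
plan((.634,-.2228,.15),frame(18))"
```

```text
t 6.4 tcp [ 0.6334 -0.2273  0.0455] j [-0.04  0.75  0.43  1.72 -0.42  0.77  0.9 ] d [ 0.0164  0.0078 -0.4178] turn [ 0.0003  0.0002 -0.0073] F [ 0.7 -0.4  3.2] w 0.008
```

servo_tool(
  commands=[
    [[0,0,-0.2],[0,0,0]],
    [[0,0,-0.4],[0,0,0]],
    [[0,0,-0.6],[0,0,0]],
    [[0,0,-0.8],[0,0,0]],
    [[0,0,-0.8],[0,0,0]],
  ],
)

```text
clock: 6.9
tcp_pos: [0.6361, -0.2292, 0.2527]
orientation: [1.856, 2.521, 0.007]
contact_force: [0.6, -1.6, -3.4]
grip_width: 0.008
gripper_force: 69.8
```

```bash
python3 -c "
from h import *
plan((.65,-.4,.25),frame(-25))"
```

```text
t 6.9 tcp [ 0.6361 -0.2292  0.2527] j [-0.13  0.52  0.55  1.59 -0.3   1.11  0.8 ] d [-0.6688 -0.1501  0.0136] turn [0.0076 0.0014 0.4699] F [ 0.6 -1.6 -3.4] w 0.008
```

servo_tool(
  commands=[
    [[-0.1,-0.02,0],[0,0,0.08]],
    [[-0.25,-0.05,0],[0,0,0.17]],
    [[-0.4,-0.09,0],[0,0,0.26]],
    [[-0.5,-0.12,0],[0,0,0.34]],
    [[-0.6,-0.14,0],[0,0,0.42]],
    [[-0.66,-0.15,0],[0,0,0.47]],
    [[-0.66,-0.15,0],[0,0,0.47]],
    [[-0.66,-0.15,0],[0,0,0.47]],
  ],
)

```text
clock: 7.7
tcp_pos: [0.646, -0.3952, 0.2435]
orientation: [-2.646, -1.69, 0.001]
contact_force: [-0.7, 1.3, -2.6]
grip_width: 0.0078
gripper_force: 69.9
```

```bash
python3 -c "
from h import *
plan((.65,-.4,.25),frame(-25,90))"
```

```text
t 7.7 tcp [ 0.646  -0.3952  0.2435] j [ 0.06  0.72  0.71  1.36 -0.47  1.24  0.37] d [-0.0108  0.0226 -0.026 ] turn [-1.0016e+00 -1.4000e-03  8.0000e-04] F [-0.7  1.3 -2.6] w 0.0078
```

servo_tool(
  commands=[
    [[0,0,0],[-0.06,0,0]],
    [[0,0,0],[-0.13,0,0]],
    [[0,0,0],[-0.2,0,0]],
    [[0,0,0],[-0.27,0,0]],
    [[0,0,0],[-0.34,0,0]],
    [[0,0,0],[-0.41,0,0]],
    [[0,0,0],[-0.48,0,0]],
    [[0,0,0],[-0.55,0,0]],
    [[0,0,0],[-0.6,0,0]],
    [[0,0,0],[-0.6,0,0]],
    [[0,0,0],[-0.6,0,0]],
  ],
)

```text
clock: 8.8
tcp_pos: [0.6574, -0.412, 0.2966]
orientation: [2.0, 1.281, 0.595]
contact_force: [-0.9, 0.2, -2.0]
grip_width: 0.0082
gripper_force: 70.2
```

```bash
python3 -c "
from h import *
plan((.65,-.4,.25),frame(-25,90))
print(R.from_rotvec(r.get_obs()['orientation']).as_matrix().round(3))"
```

```text
t 8.8 tcp [ 0.6574 -0.412   0.2966] j [ 0.28  0.34  0.28  1.93 -1.37  0.17  1.36] d [ 0.0284 -0.1706  0.0893] turn [-0.4632 -0.0117 -0.0075] F [-0.9  0.2 -2. ] w 0.0082
[[ 0.411  0.601  0.685]
 [ 0.911 -0.285 -0.297]
 [ 0.017  0.747 -0.665]]
```

```bash
python3 -c "
from h import *
plan((.63,-.36,.27),frame(-25,0))"
```

```text
t 8.8 tcp [ 0.6574 -0.412   0.2966] j [ 0.28  0.34  0.28  1.93 -1.37  0.17  1.36] d [ 0.1427 -0.2045 -0.0662] turn [ 0.5367 -0.0136  0.003 ] F [-0.9  0.2 -2. ] w 0.0082
```

servo_tool(
  commands=[
    [[0.02,-0.03,-0.01],[0.08,0,0]],
    [[0.04,-0.06,-0.02],[0.16,0,0]],
    [[0.06,-0.1,-0.03],[0.24,0,0]],
    [[0.09,-0.13,-0.04],[0.32,0,0]],
    [[0.12,-0.17,-0.06],[0.4,0,0]],
    [[0.14,-0.2,-0.06],[0.48,0,0]],
    [[0.14,-0.2,-0.06],[0.54,0,0]],
    [[0.14,-0.2,-0.06],[0.54,0,0]],
  ],
)

```text
clock: 9.6
tcp_pos: [0.6347, -0.3589, 0.2658]
orientation: [-2.622, -1.704, -0.006]
contact_force: [1.5, 0.2, -2.8]
grip_width: 0.0082
gripper_force: 70.0
```

```bash
python3 -c "
from h import *
plan((.64,-.34,.28),frame(-110,0))"
```

```text
t 9.6 tcp [ 0.6347 -0.3589  0.2658] j [-0.06  0.7   0.85  1.42 -0.54  1.28  0.42] d [ 0.0785 -0.0121 -0.0556] turn [-1.08e-02 -6.00e-04  9.56e-01] F [ 1.5  0.2 -2.8] w 0.0082
```

servo_tool(
  commands=[
    [[0.02,0,-0.02],[0,0,0.09]],
    [[0.05,0,-0.05],[0,0,0.18]],
    [[0.08,0,-0.05],[0,0,0.27]],
    [[0.08,0,-0.05],[0,0,0.36]],
    [[0.08,0,-0.05],[0,0,0.45]],
    [[0.08,0,-0.05],[0,0,0.54]],
    [[0.08,0,-0.05],[0,0,0.63]],
    [[0.08,0,-0.05],[0,0,0.72]],
    [[0.08,0,-0.05],[0,0,0.81]],
    [[0.08,0,-0.05],[0,0,0.9]],
    [[0.08,0,-0.05],[0,0,0.95]],
    [[0.08,0,-0.05],[0,0,0.95]],
  ],
)

```text
clock: 10.8
tcp_pos: [0.6393, -0.3427, 0.2807]
orientation: [-3.082, 0.536, 0.003]
contact_force: [0.9, 0.3, -2.2]
grip_width: 0.0084
gripper_force: 70.0
```

```bash
python3 -c "
from h import *
plan((.64,-.34,.28),frame(-110,90))"
```

```text
t 10.8 tcp [ 0.6393 -0.3427  0.2807] j [-0.22  0.84  1.2   1.43 -0.79  1.41 -0.92] d [-0.0009 -0.0109  0.0027] turn [-1.0081e+00 -4.0000e-04  4.6000e-03] F [ 0.9  0.3 -2.2] w 0.0084
```

servo_tool(
  commands=[
    [[0,0,0],[-0.08,0,0]],
    [[0,0,0],[-0.16,0,0]],
    [[0,0,0],[-0.24,0,0]],
    [[0,0,0],[-0.32,0,0]],
    [[0,0,0],[-0.4,0,0]],
    [[0,0,0],[-0.48,0,0]],
    [[0,0,0],[-0.5,0,0]],
    [[0,0,0],[-0.5,0,0]],
  ],
)

```text
clock: 11.6
tcp_pos: [0.6399, -0.3416, 0.2793]
orientation: [2.345, -0.397, -0.171]
contact_force: [-0.3, 0.4, -1.8]
grip_width: 0.0079
gripper_force: 70.2
```

```bash
python3 -c "
from h import *
plan((.64,-.34,.25),frame(-110,90))"
```

```text
t 11.6 tcp [ 0.6399 -0.3416  0.2793] j [-0.57  1.12  1.42  1.52 -0.38  1.12 -1.23] d [-0.0008 -0.086   0.08  ] turn [-0.5097 -0.0045  0.0075] F [-0.3  0.4 -1.8] w 0.0079
```

servo_tool(
  commands=[
    [[0,0,0],[-0.08,0,0]],
    [[0,0,0],[-0.16,0,0]],
    [[0,0,0],[-0.24,0,0]],
    [[0,0,0],[-0.32,0,0]],
    [[0,0,0],[-0.4,0,0]],
    [[0,0,0],[-0.48,0,0]],
    [[0,0,0],[-0.51,0,0]],
    [[0,0,0],[-0.51,0,0]],
  ],
)

```text
clock: 12.4
tcp_pos: [0.6384, -0.3445, 0.2795]
orientation: [1.555, -0.263, -0.276]
contact_force: [-0.3, -0.6, -2.4]
grip_width: 0.0081
gripper_force: 70.4
```

```bash
python3 -c "
from h import *
plan((.64,-.34,.155),frame(-110,90))
im,D=r.grab_frame('scene');cv2.imwrite('pics/s2.png',im[:,:,::-1])"
```

```text
t 12.4 tcp [ 0.6384 -0.3445  0.2795] j [-0.67  1.53  1.44  1.56  0.12  1.04 -1.72] d [ 0.0039 -0.4981 -0.0194] turn [ 0.0004 -0.0037  0.0051] F [-0.3 -0.6 -2.4] w 0.0081
```

View pics/s2.png

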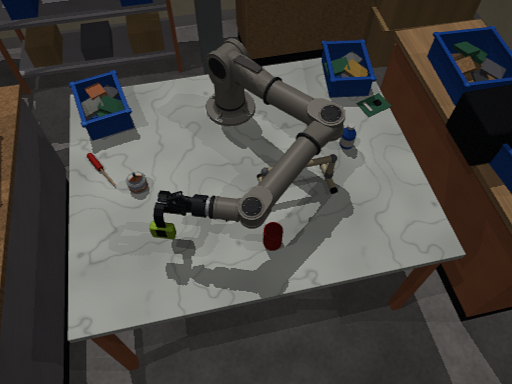

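Scene view: the muffs hang upright at (162,228). The wrist joint is at (252,205), near the tin (273,236), and the forearm and elbow (330,115) are over the rack and bottle. I'll check clearances before lowering.

```bash
python3 - <<'E'
from h import *
im,D=r.grab_frame("scene");P=cloud("scene",D)
for uv in((190,203),(225,207),(240,208),(255,205),(262,190),(275,175),(290,155),(310,130),(330,115),(300,100),(265,80),(275,232),(146,225),(165,205),(158,232)):
    print(uv,P[uv[1],uv[0]].round(3))
E
```

```text
(190, 203) [ 0.683 -0.25   0.305]
(225, 207) [ 0.729 -0.14   0.316]
(240, 208) [ 0.747 -0.093  0.323]
(255, 205) [ 0.749 -0.044  0.327]
(262, 190) [ 0.7   -0.009  0.331]
(275, 175) [0.657 0.045 0.342]
(290, 155) [0.594 0.114 0.353]
(310, 130) [0.508 0.209 0.362]
(330, 115) [0.455 0.301 0.362]
(300, 100) [0.353 0.217 0.354]
(265, 80) [0.216 0.114 0.348]
(275, 232) [0.71  0.046 0.024]
(146, 225) [ 0.556 -0.447 -0.002]
(165, 205) [ 0.656 -0.334  0.279]
(158, 232) [ 0.704 -0.379  0.19 ]
```

```bash
python3 -c "
from h import *
plan((.60,-.46,.28),frame(-120,90))"
```

```text
t 12.5 tcp [ 0.6385 -0.3444  0.2826] j [-0.67  1.53  1.44  1.56  0.12  1.04 -1.72] d [ 0.0105 -0.0102  0.4874] turn [ 0.     -0.115   0.0026] F [-0.1 -1.4 -1.8] w 0.0078
```

servo_tool(
  commands=[
    [[0,0,0.1],[0,-0.02,0]],
    [[0,0,0.2],[0,-0.05,0]],
    [[0.01,0,0.3],[0,-0.07,0]],
    [[0.01,0,0.4],[0,-0.1,0]],
    [[0.01,0,0.48],[0,-0.11,0]],
    [[0.01,0,0.48],[0,-0.11,0]],
    [[0.01,-0.1,0.48],[0,-0.11,0]],
    [[0.01,-0.2,0.48],[0,-0.11,0]],
    [[0.01,-0.28,0.48],[0,-0.11,0]],
    [[0.01,-0.28,0.48],[0,-0.11,0]],
  ],
)

```text
clock: 13.5
tcp_pos: [0.6011, -0.4564, 0.2047]
orientation: [1.534, -0.392, -0.412]
contact_force: [-0.0, -0.4, -2.5]
grip_width: 0.0078
gripper_force: 70.4
```

```bash
python3 - <<'E'
from h import *
plan((.60,-.46,.152),frame(-120,90))
im,D=r.grab_frame("scene");P=cloud("scene",D);cv2.imwrite('pics/s3.png',im[:,:,::-1])
i=im.astype(int)
k=(D>0)&(P[...,2]>.175)&(P[...,0]>.3)
for y in np.arange(-.5,.4,.05):
    q=P[k&(abs(P[...,1]-y)<.01)]
    if len(q):print(y.round(2),len(q),"x",q[:,0].min().round(3),q[:,0].max().round(3),"z",q[:,2].min().round(3),q[:,2].max().round(3))
g=(D>0)&(i[...,1]>i[...,2]+40)&(P[...,2]>.01)&(P[...,1]<0);print("lime",np.percentile(P[g],[1,50,99],axis=0).round(3))
E
```

```text
t 13.5 tcp [ 0.6011 -0.4564  0.2047] j [-0.45  1.62  1.38  1.45  0.08  1.09 -1.78] d [ 0.0057 -0.2108  0.0145] turn [ 0.0013 -0.007   0.0078] F [-0.  -0.4 -2.5] w 0.0078
-0.5 27 x 0.617 0.65 z 0.176 0.205
-0.45 93 x 0.552 0.633 z 0.189 0.228
-0.4 102 x 0.616 0.661 z 0.186 0.273
-0.35 127 x 0.627 0.709 z 0.188 0.249
-0.3 140 x 0.646 0.739 z 0.198 0.25
-0.25 144 x 0.674 0.767 z 0.189 0.248
-0.2 182 x 0.71 0.807 z 0.178 0.264
-0.15 187 x 0.683 0.794 z 0.176 0.266
-0.1 171 x 0.645 0.754 z 0.209 0.274
-0.05 165 x 0.623 0.722 z 0.223 0.284
-0.0 164 x 0.586 0.69 z 0.237 0.299
0.05 177 x 0.3 0.66 z 0.245 0.311
0.1 340 x 0.301 0.629 z 0.23 0.324
0.15 370 x 0.304 0.597 z 0.225 0.324
0.2 239 x 0.379 0.568 z 0.203 0.327
0.25 67 x 0.476 0.541 z 0.214 0.326
lime [[ 0.625 -0.521  0.075]
 [ 0.657 -0.469  0.124]
 [ 0.679 -0.446  0.156]]
```

View pics/s3.png

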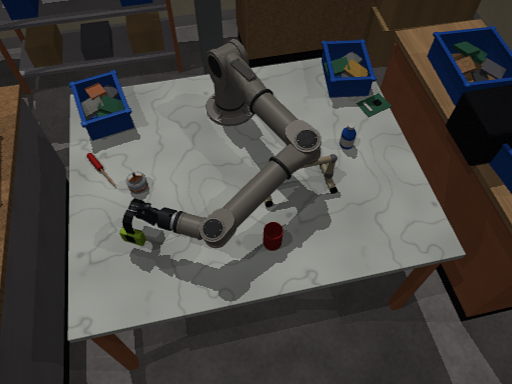

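Scene view: the muffs are upright at (132,235), and the wrist (213,228) is now clear of the tin (273,236). The forearm is well above the rack, so I'm lowering.

servo_tool(
  commands=[
    [[0,-0.06,0],[0,-0.006,0.007]],
    [[0,-0.12,0],[0,-0.006,0.007]],
    [[0,-0.16,0],[0,-0.006,0.007]],
    [[0,-0.2,0],[0,-0.006,0.007]],
    [[0,-0.21,0],[0,-0.006,0.007]],
    [[0,-0.21,0],[0,-0.006,0.007]],
  ],
)

```text
clock: 14.15
tcp_pos: [0.6004, -0.4574, 0.1583]
orientation: [1.527, -0.413, -0.407]
contact_force: [0.7, 0.5, -1.7]
grip_width: 0.0078
gripper_force: 70.4
```

```bash
python3 - <<'E'
from h import *
plan((.60,-.46,.146),frame(-120,90))
im,D=r.grab_frame("scene");P=cloud("scene",D)
k=(D>0)&(P[...,2]>.175)&(P[...,0]>.3)
for y in np.arange(0,.3,.05):
    q=P[k&(abs(P[...,1]-y)<.01)&(P[...,0]>.35)]
    if len(q):print(y.round(2),len(q),"x",q[:,0].min().round(3),q[:,0].max().round(3),"z",q[:,2].min().round(3),q[:,2].max().round(3))
E
```

```text
t 14.2 tcp [ 0.6004 -0.4574  0.1583] j [-0.44  1.67  1.36  1.42  0.05  1.11 -1.83] d [ 0.0035 -0.0492  0.0097] turn [ 0.0025 -0.0001 -0.003 ] F [ 0.7  0.5 -1.7] w 0.0078
0.0 154 x 0.589 0.691 z 0.199 0.259
0.05 167 x 0.542 0.655 z 0.206 0.281
0.1 289 x 0.35 0.63 z 0.196 0.303
0.15 317 x 0.351 0.595 z 0.215 0.301
0.2 212 x 0.4 0.563 z 0.18 0.302
0.25 28 x 0.493 0.535 z 0.189 0.29
```

servo_tool(
  commands=[
    [[0,-0.015,0],[0,0,0]],
    [[0,-0.025,0],[0,0,0]],
    [[0,-0.033,0],[0,0,0]],
    [[0,-0.038,0],[0,0,0]],
    [[0,-0.038,0],[0,0,0]],
  ],
)

```text
clock: 14.7
tcp_pos: [0.6005, -0.4574, 0.1489]
orientation: [1.527, -0.413, -0.407]
contact_force: [0.1, 0.9, -2.7]
grip_width: 0.0078
gripper_force: 70.4
```

```bash
python3 - <<'E'
from h import *
plan((.60,-.46,.1455),frame(-120,90))
E
```

```text
t 14.7 tcp [ 0.6005 -0.4574  0.1489] j [-0.44  1.68  1.35  1.42  0.04  1.11 -1.84] d [ 0.0034 -0.0137  0.01  ] turn [ 0.0022 -0.0001 -0.0032] F [ 0.1  0.9 -2.7] w 0.0078
```

servo_tool(
  commands=[
    [[0,-0.006,0],[0,0,0]],
    [[0,-0.01,0],[0,0,0]],
    [[0,-0.014,0],[0,0,0]],
    [[0,-0.017,0],[0,0,0]],
    [[0,-0.017,0],[0,0,0]],
  ],
)

```text
clock: 15.2
tcp_pos: [0.6007, -0.4575, 0.146]
orientation: [1.525, -0.413, -0.406]
contact_force: [0.4, -0.1, 1.2]
grip_width: 0.008
gripper_force: 70.4
```

Contact (Fz rose from -2.7 to +1.2). Opening and backing off.

servo_tool(
  commands=[
    [[0,0,0],[0,0,0]],
    [[0,0,0],[0,0,0]],
    [[0,0,0],[0,0,0]],
    [[0,0,0],[0,0,0]],
    [[0,0,0],[0,0,0]],
    [[0,0,0],[0,0,0]],
    [[0,0,0],[0,0,0]],
  ],
  claw=1,
  squeeze=20,
)

```text
clock: 15.9
tcp_pos: [0.6007, -0.4576, 0.1459]
orientation: [1.526, -0.413, -0.406]
contact_force: [1.1, -2.0, 4.9]
grip_width: 0.0082
gripper_force: 70.3
```

servo_tool(
  commands=[
    [[0,0,0],[0,0,0]],
    [[0,0,0],[0,0,0]],
    [[0,0,0],[0,0,0]],
    [[0,0,0],[0,0,0]],
    [[0,0,0],[0,0,0]],
    [[0,0,0],[0,0,0]],
    [[0,0,0],[0,0,0]],
    [[0,0,0],[0,0,0]],
  ],
  claw=0,
)

```text
clock: 16.7
tcp_pos: [0.6005, -0.4574, 0.1449]
orientation: [1.527, -0.413, -0.407]
contact_force: [-0.4, -0.3, 0.7]
grip_width: 0.0857
gripper_force: 0.0
```

servo_tool(
  commands=[
    [[0,0,-0.06],[0,0,0]],
    [[0,0,-0.14],[0,0,0]],
    [[0,0,-0.22],[0,0,0]],
    [[0,0,-0.3],[0,0,0]],
    [[0,0.1,-0.36],[0,0,0]],
    [[0,0.25,-0.4],[0,0,0]],
    [[0,0.4,-0.4],[0,0,0]],
    [[0,0.6,-0.4],[0,0,0]],
    [[0,0.6,-0.4],[0,0,0]],
  ],
)

```text
clock: 17.6
tcp_pos: [0.6509, -0.369, 0.3046]
orientation: [1.523, -0.42, -0.398]
contact_force: [-0.1, 0.1, 0.8]
grip_width: 0.0856
gripper_force: 0.0
```

```bash
python3 - <<'E'
from h import *
plan((.62,-.38,.3),frame(-120,0))
im,D=r.grab_frame("scene");P=cloud("scene",D);cv2.imwrite('pics/s4.png',im[:,:,::-1])
E
```

```text
t 17.6 tcp [ 0.6509 -0.369   0.3046] j [-0.52  1.48  1.41  1.35  0.17  1.28 -1.73] d [-0.0855 -0.0175  0.0997] turn [ 1.0031 -0.0084 -0.0072] F [-0.1  0.1  0.8] w 0.0856
```

View pics/s4.png

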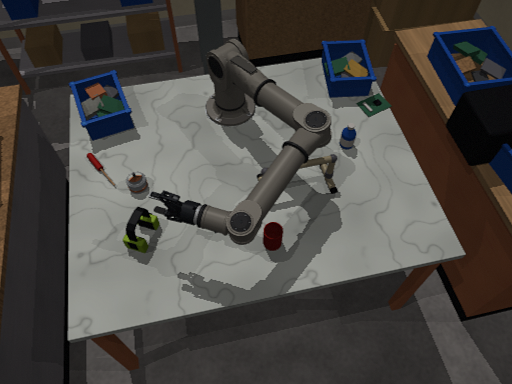

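Scene view: the muffs stand free and upright at (140,230) with the gripper (170,207) clear of them. Now I turn the tool down and look from above.

servo_tool(
  commands=[
    [[0,0.06,0.01],[0.09,0,0]],
    [[0,0.06,0.03],[0.18,0,0]],
    [[0,0.06,0.05],[0.27,0,0]],
    [[-0.02,0.06,0.07],[0.36,0,0]],
    [[-0.04,0.06,0.1],[0.45,0,0]],
    [[-0.06,0.06,0.1],[0.54,0,0]],
    [[-0.08,0.06,0.1],[0.63,0,0]],
    [[-0.08,0.06,0.1],[0.72,0,0]],
    [[-0.08,0.06,0.1],[0.81,0,0]],
    [[-0.08,0.06,0.1],[0.9,0,0]],
    [[-0.08,0.06,0.1],[1,0,0]],
    [[-0.08,0.06,0.1],[1,0,0]],
    [[-0.08,0.06,0.1],[1,0,0]],
  ],
)

```text
clock: 18.95
tcp_pos: [0.6196, -0.3822, 0.3094]
orientation: [3.028, -0.814, 0.005]
contact_force: [0.9, 0.2, -0.5]
grip_width: 0.0852
gripper_force: 0.0
```

```bash
cat > stand.py <<'E'
from h import *
im,D,P=wcloud();i=im.astype(int)
near=(D>0)&(np.hypot(P[...,0]-.6,P[...,1]+.458)<.13)
b=near&(P[...,2]>.10)&(P[...,2]<.17)&(i[...,1]<i[...,2]+40)
q=P[b];print("band",len(q));
t=q[q[:,2]>q[:,2].max()-.006];print("crown",len(t),t.mean(0).round(4),cv2.minAreaRect((t[:,:2]*1000).astype(np.float32)))
g=near&(i[...,1]>i[...,2]+40)&(P[...,2]>.055);n,l,s,ce=cv2.connectedComponentsWithStats(g.astype(np.uint8))
for k in range(1,n):
    if s[k,4]>60:
        c=P[l==k];print("cup",len(c),c.mean(0).round(4),np.percentile(c[:,2],[5,95]).round(3),cv2.minAreaRect((c[:,:2]*1000).astype(np.float32)))
E
python3 - <<'E'
exec(open("stand.py").read())
cv2.imwrite("pics/w3.png",im[:,:,::-1])
plan((.6,-.458,.25),frame(-120))
E
```

```text
band 3340
crown 2084 [ 0.6012 -0.4608  0.1492] ((600.2588500976562, -460.7535400390625), (33.20138931274414, 73.04732513427734), 60.25369644165039)
cup 1040 [ 0.6531 -0.4766  0.0688] [0.063 0.069] ((644.708251953125, -485.8358459472656), (83.34968566894531, 33.641151428222656), 59.26472854614258)
cup 683 [ 0.5702 -0.4157  0.0675] [0.062 0.069] ((569.1600952148438, -417.8643798828125), (42.0273551940918, 49.21101760864258), 12.373512268066406)
t 19.0 tcp [ 0.621  -0.3804  0.3087] j [-0.07  0.68  0.93  1.38 -0.54  1.34 -1.22] d [0.0812 0.3099 0.2365] turn [ 0.0031 -0.0024  0.001 ] F [ 0.3  0.5 -0.7] w 0.0851
```

View pics/w3.png

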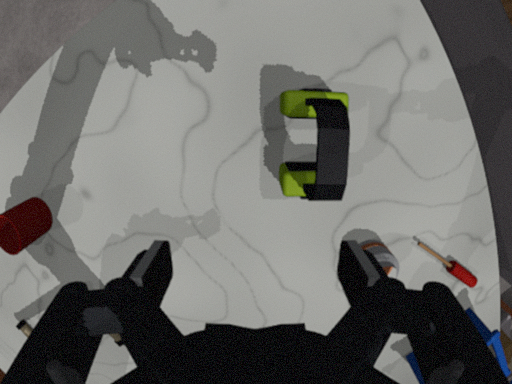

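The wrist view shows them upright, with the crown band at columns 317–348 and rows 98–200 and both cups beneath, centred at (0.600,-0.461), crown top at 0.150. I'll grip the band edges 32 mm off centre so the fingers pass beside the pipe.

```bash
python3 - <<'E'
from h import *
plan((.628,-.4768,.146),frame(-120))
E
```

```text
t 19.0 tcp [ 0.621  -0.3804  0.3087] j [-0.07  0.68  0.93  1.38 -0.54  1.34 -1.22] d [0.2142 0.3172 0.6531] turn [ 0.0031 -0.0024  0.001 ] F [ 0.3  0.5 -0.7] w 0.0851
```

servo_tool(
  commands=[
    [[0.1,0.12,0],[0,0,0]],
    [[0.18,0.24,0.05],[0,0,0]],
    [[0.214,0.317,0.15],[0,0,0]],
    [[0.214,0.317,0.25],[0,0,0]],
    [[0.214,0.317,0.3],[0,0,0]],
    [[0.214,0.317,0.3],[0,0,0]],
    [[0.214,0.317,0.3],[0,0,0]],
  ],
)

```text
clock: 19.7
tcp_pos: [0.6289, -0.4755, 0.2354]
orientation: [3.031, -0.807, 0.006]
contact_force: [-0.1, -0.8, -0.1]
grip_width: 0.0854
gripper_force: 0.0
```

```bash
python3 - <<'E'
exec(open("stand.py").read())
plan((.628,-.4768,.146),frame(-120))
for _ in range(2):
    r.grab_frame("wrist");plan((.628,-.4768,.146),frame(-120))
E
```

```text
band 5173
crown 3107 [ 0.6032 -0.4625  0.1492] ((600.8340454101562, -461.1647644042969), (32.200531005859375, 72.15447235107422), 60.23140335083008)
cup 1810 [ 0.648  -0.4884  0.0673] [0.063 0.069] ((644.4635009765625, -486.5968017578125), (82.5649642944336, 34.41019821166992), 59.98872756958008)
cup 467 [ 0.5736 -0.4104  0.0684] [0.063 0.069] ((583.79736328125, -417.66888427734375), (22.00371551513672, 63.982025146484375), 54.10054397583008)
cup 427 [ 0.5442 -0.4646  0.0711] [0.062 0.149] ((558.0616455078125, -469.84344482421875), (20.46885108947754, 71.36885833740234), 71.020263671875)
t 19.8 tcp [ 0.6287 -0.4763  0.2364] j [ 0.12  0.83  0.87  1.29 -0.62  1.29 -1.11] d [-0.0039  0.0016  0.3614] turn [ 0.0027 -0.0043  0.0017] F [0.7 0.3 0.8] w 0.0852
t 19.8 tcp [ 0.6284 -0.4767  0.2368] j [ 0.12  0.83  0.87  1.29 -0.62  1.29 -1.11] d [-0.004  -0.0005  0.3631] turn [ 0.0027 -0.0047  0.0013] F [-0.9  0.1  0.6] w 0.0853
t 19.9 tcp [ 0.6281 -0.4771  0.2369] j [ 0.12  0.83  0.87  1.29 -0.62  1.29 -1.11] d [-0.0038 -0.0021  0.3635] turn [ 0.0026 -0.0048  0.0009] F [-0.4 -0.1 -0.6] w 0.0854
```

Aligned. Going down and closing.

servo_tool(
  commands=[
    [[0,0,0.08],[0,0,0]],
    [[0,0,0.16],[0,0,0]],
    [[0,0,0.23],[0,0,0]],
    [[0,0,0.29],[0,0,0]],
    [[0,0,0.33],[0,0,0]],
    [[0,0,0.36],[0,0,0]],
    [[0,0,0.36],[0,0,0]],
    [[0,0,0.36],[0,0,0]],
  ],
)

```text
clock: 20.65
tcp_pos: [0.6276, -0.4782, 0.1457]
orientation: [3.029, -0.812, 0.008]
contact_force: [-0.5, -0.9, -0.3]
grip_width: 0.0854
gripper_force: 0.0
```

servo_tool(
  commands=[
    [[0,0,0],[0,0,0]],
    [[0,0,0],[0,0,0]],
    [[0,0,0],[0,0,0]],
    [[0,0,0],[0,0,0]],
    [[0,0,0],[0,0,0]],
    [[0,0,0],[0,0,0]],
    [[0,0,0],[0,0,0]],
    [[0,0,0],[0,0,0]],
  ],
  claw=1,
  squeeze=100,
)

```text
clock: 21.45
tcp_pos: [0.6281, -0.4778, 0.1458]
orientation: [3.03, -0.811, 0.009]
contact_force: [1.5, 0.8, 5.1]
grip_width: 0.0297
gripper_force: 99.4
```

servo_tool(
  commands=[
    [[0,0,-0.05],[0,0,0]],
    [[0,0,-0.12],[0,0,0]],
    [[0,0,-0.2],[0,0,0]],
    [[0,0,-0.3],[0,0,0]],
    [[0,0,-0.4],[0,0,0]],
    [[0,0,-0.5],[0,0,0]],
    [[0,0,-0.65],[0,0,0]],
    [[0,0,-0.78],[0,0,0]],
    [[0,0,-0.84],[0,0,0]],
    [[0,0,-0.84],[0,0,0]],
  ],
)

```text
clock: 22.45
tcp_pos: [0.6267, -0.4778, 0.3587]
orientation: [3.027, -0.812, 0.013]
contact_force: [0.0, 0.3, -2.0]
grip_width: 0.0299
gripper_force: 99.2
```

```bash
python3 - <<'E'
from h import *
plan((.65,-.27,.38),frame(-110))
im,D=r.grab_frame("scene");P=cloud("scene",D);cv2.imwrite('pics/s5.png',im[100:300,80:330,::-1])
E
```

```text
t 22.4 tcp [ 0.6267 -0.4778  0.3587] j [ 0.13  0.76  0.91  1.13 -0.57  1.49 -1.16] d [-0.3344 -0.766  -0.0921] turn [ 0.0036 -0.0062 -0.1113] F [ 0.   0.3 -2. ] w 0.0299
```

View pics/s5.png

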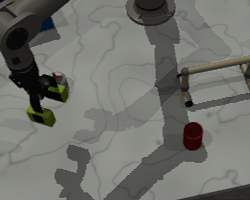

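The crop shows the muffs hanging level from the gripper at (40,105), clear of everything. Carrying them to the rack.

servo_tool(
  commands=[
    [[-0.05,-0.11,-0.02],[0,0,-0.02]],
    [[-0.1,-0.23,-0.05],[0,0,-0.04]],
    [[-0.17,-0.38,-0.09],[0,0,-0.06]],
    [[-0.23,-0.53,-0.09],[0,0,-0.08]],
    [[-0.29,-0.66,-0.09],[0,0,-0.1]],
    [[-0.33,-0.76,-0.09],[0,0,-0.11]],
    [[-0.33,-0.76,-0.09],[0,0,-0.11]],
  ],
)

```text
clock: 23.2
tcp_pos: [0.6522, -0.2639, 0.3734]
orientation: [3.095, -0.535, 0.0]
contact_force: [0.8, 0.2, -3.7]
grip_width: 0.0298
gripper_force: 99.6
```

```bash
python3 - <<'E'
from h import *
plan((.64,-.05,.38),frame(-100))
E
```

```text
t 23.2 tcp [ 0.6522 -0.2639  0.3734] j [-0.26  0.59  0.93  1.36 -0.47  1.42 -1.25] d [-0.333  -0.7895 -0.0269] turn [ 0.0005 -0.     -0.1068] F [ 0.8  0.2 -3.7] w 0.0298
```

servo_tool(
  commands=[
    [[-0.05,-0.11,-0.02],[0,0,-0.02]],
    [[-0.1,-0.24,-0.03],[0,0,-0.04]],
    [[-0.17,-0.4,-0.03],[0,0,-0.06]],
    [[-0.23,-0.55,-0.03],[0,0,-0.08]],
    [[-0.29,-0.68,-0.03],[0,0,-0.1]],
    [[-0.33,-0.79,-0.03],[0,0,-0.107]],
    [[-0.33,-0.79,-0.03],[0,0,-0.107]],
  ],
)

```text
clock: 23.9
tcp_pos: [0.6407, -0.0506, 0.3802]
orientation: [3.126, -0.274, -0.001]
contact_force: [1.0, 0.8, -3.2]
grip_width: 0.0299
gripper_force: 100.0
```

```bash
python3 - <<'E'
from h import *
plan((.5317,.19,.38),frame(-88.7))
E
```

```text
t 23.9 tcp [ 0.6407 -0.0506  0.3802] j [-0.66  0.46  0.94  1.51 -0.37  1.37 -1.43] d [-0.5966 -0.8721 -0.0019] turn [ 0.002   0.0004 -0.1256] F [ 1.   0.8 -3.2] w 0.0299
```

servo_tool(
  commands=[
    [[-0.08,-0.11,0],[0,0,-0.02]],
    [[-0.17,-0.25,0],[0,0,-0.04]],
    [[-0.27,-0.4,0],[0,0,-0.06]],
    [[-0.37,-0.55,0],[0,0,-0.08]],
    [[-0.47,-0.69,0],[0,0,-0.1]],
    [[-0.55,-0.81,0],[0,0,-0.125]],
    [[-0.597,-0.872,0],[0,0,-0.125]],
    [[-0.597,-0.872,0],[0,0,-0.125]],
    [[-0.597,-0.872,0],[0,0,-0.125]],
  ],
)

```text
clock: 24.8
tcp_pos: [0.5332, 0.1836, 0.38]
orientation: [3.134, 0.021, 0.002]
contact_force: [0.5, -1.2, -3.2]
grip_width: 0.0295
gripper_force: 100.2
```

```bash
python3 - <<'E'
from h import *
plan((.5317,.19,.31),frame(-88.7))
im,D,P=wcloud();cv2.imwrite("pics/w4.png",im[:,:,::-1]);i=im.astype(int)
k=(D>0)&(P[...,2]>.14)&(P[...,2]<.17)&(abs(P[...,0]-.5)<.04)&(abs(P[...,1]-.19)<.15)
q=P[k];print("pipe",len(q),np.percentile(q,[2,50,98],axis=0).round(4))
b=(D>0)&(P[...,2]>.36)&(P[...,2]<.4)&(abs(P[...,0]-.5)<.08)&(abs(P[...,1]-.19)<.03)
q=P[b];print("crown",len(q),np.percentile(q,[2,50,98],axis=0).round(4)if len(q)else"")
plan((.5317,.19,.31),frame(-88.7))
E
```

```text
t 24.8 tcp [0.5332 0.1836 0.38  ] j [-1.19  0.26  0.93  1.7  -0.21  1.29 -1.78] d [-0.0061 -0.0279  0.2799] turn [ 0.0048 -0.0009 -0.006 ] F [ 0.5 -1.2 -3.2] w 0.0295
pipe 2808 [[0.4863 0.0456 0.1477]
 [0.5032 0.2576 0.1599]
 [0.5168 0.3354 0.1646]]
crown 9697 [[0.498  0.1647 0.3624]
 [0.537  0.1852 0.3829]
 [0.5541 0.2093 0.3986]]
t 24.9 tcp [0.5336 0.1827 0.3804] j [-1.19  0.26  0.93  1.69 -0.21  1.29 -1.78] d [-0.0079 -0.0312  0.2813] turn [ 0.0047 -0.0012 -0.0071] F [-0.6  0.4 -2.4] w 0.0298
```

View pics/w4.png

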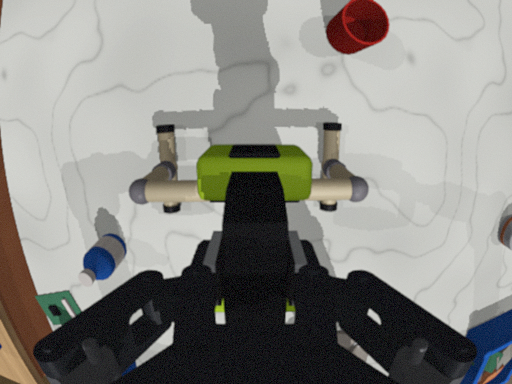

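Wrist view: the muffs straddle the pipe in plan, far cup at (255,172) and near cup at (255,312). The pipe runs from (145,190) to (362,188). I'll recheck the pipe's x from here.

```bash
python3 - <<'E'
from h import *
for j in range(2):
    im,D,P=wcloud()
    k=(D>0)&(P[...,2]>.138)&(P[...,2]<.18)&(abs(P[...,0]-.5)<.03)
    for y in (.075,.09,.1,.11,.26,.27,.28,.29,.3):
        q=P[k&(abs(P[...,1]-y)<.005)]
        if len(q)>20:
            t=q[q[:,2]>q[:,2].max()-.004];print(y,len(q),q[:,0].min().round(4),q[:,0].max().round(4),t.mean(0).round(4))
    i=im.astype(int);g=(D>0)&(i[...,1]>i[...,2]+40)&(P[...,2]>.2)&(P[...,0]>.5)&(abs(P[...,1]-.19)<.06)
    q=P[g];print("far cup",np.percentile(q,[1,50,99],axis=0).round(4))
    plan((.5317,.19,.31),frame(-88.7))
E
```

```text
0.075 169 0.4888 0.5169 [0.5026 0.0752 0.1609]
0.09 176 0.4892 0.5164 [0.5023 0.09   0.1609]
0.1 178 0.4893 0.5158 [0.502  0.0999 0.1609]
0.11 152 0.4893 0.5156 [0.502  0.1096 0.1607]
0.26 177 0.4848 0.5123 [0.4988 0.2602 0.1606]
0.27 175 0.4847 0.512 [0.4981 0.2697 0.1606]
0.28 178 0.4849 0.5118 [0.4979 0.2797 0.1608]
0.29 176 0.485 0.5115 [0.4978 0.2901 0.1608]
0.3 159 0.4847 0.5116 [0.4973 0.3002 0.1608]
far cup [[0.5372 0.1442 0.2513]
 [0.5613 0.1856 0.3016]
 [0.5714 0.2241 0.3711]]
t 24.9 tcp [0.5338 0.1825 0.3806] j [-1.19  0.26  0.93  1.69 -0.21  1.29 -1.78] d [-0.0089 -0.0323  0.282 ] turn [ 0.0045 -0.0014 -0.0076] F [-0.2 -0.1 -2.2] w 0.03
0.075 175 0.4892 0.5167 [0.5028 0.0749 0.1605]
0.09 172 0.4895 0.5162 [0.5024 0.0899 0.1606]
0.1 171 0.4898 0.5161 [0.5019 0.0998 0.1604]
0.11 150 0.4895 0.5157 [0.5019 0.1093 0.1606]
0.26 179 0.4852 0.5123 [0.4986 0.2601 0.1607]
0.27 170 0.4855 0.512 [0.4982 0.27   0.1607]
0.28 169 0.4853 0.5119 [0.4978 0.2797 0.1607]
0.29 167 0.4855 0.512 [0.4978 0.2899 0.1609]
0.3 161 0.4851 0.5115 [0.4974 0.2999 0.1606]
far cup [[0.5268 0.1439 0.2514]
 [0.5616 0.1853 0.3018]
 [0.5717 0.2238 0.3844]]
t 24.9 tcp [0.5339 0.1825 0.3808] j [-1.19  0.26  0.93  1.69 -0.21  1.29 -1.78] d [-0.0093 -0.0318  0.2828] turn [ 0.0043 -0.0016 -0.0077] F [-0.  -0.4 -2.1] w 0.0301
```

servo_tool(
  commands=[
    [[-0.006,0,0.06],[0.004,0,-0.007]],
    [[-0.006,0,0.14],[0.004,0,-0.007]],
    [[-0.006,0,0.24],[0.004,0,-0.007]],
    [[-0.006,0,0.34],[0.004,0,-0.007]],
    [[-0.006,0,0.44],[0.004,0,-0.007]],
    [[-0.006,0,0.54],[0.004,0,-0.007]],
    [[-0.006,0,0.62],[0.004,0,-0.007]],
    [[-0.006,0,0.69],[0.004,0,-0.007]],
    [[-0.006,0,0.73],[0.004,0,-0.007]],
    [[-0.006,0,0.74],[0.004,0,-0.007]],
    [[-0.006,0,0.74],[0.004,0,-0.007]],
  ],
)

```text
clock: 26.05
tcp_pos: [0.5329, 0.183, 0.1963]
orientation: [-3.141, -0.037, -0.005]
contact_force: [0.9, 0.6, -2.3]
grip_width: 0.0298
gripper_force: 100.2
```

```bash
python3 - <<'E'
from h import *
plan((.5325,.183,.166),frame(-88.7))
E
```

```text
t 26.1 tcp [0.5329 0.183  0.1963] j [-1.06  0.45  0.81  1.92 -0.4   0.93 -1.6 ] d [-2.000e-03 -1.000e-04  1.211e-01] turn [-0.0002 -0.0019  0.0007] F [ 0.9  0.6 -2.3] w 0.0298
```

servo_tool(
  commands=[
    [[0,0,0.03],[0,0,0]],
    [[0,0,0.06],[0,0,0]],
    [[0,0,0.085],[0,0,0]],
    [[0,0,0.1],[0,0,0]],
    [[0,0,0.11],[0,0,0]],
    [[0,0,0.11],[0,0,0]],
  ],
)

```text
clock: 26.65
tcp_pos: [0.5324, 0.1835, 0.1682]
orientation: [-3.141, -0.039, -0.003]
contact_force: [-0.4, 0.7, -2.7]
grip_width: 0.0297
gripper_force: 100.2
```

servo_tool(
  commands=[
    [[0,0,0.005],[0,0,0]],
    [[0,0,0.01],[0,0,0]],
    [[0,0,0.013],[0,0,0]],
    [[0,0,0.013],[0,0,0]],
  ],
)

```text
clock: 27.05
tcp_pos: [0.5328, 0.1836, 0.1661]
orientation: [-3.14, -0.039, -0.004]
contact_force: [-1.6, -0.6, 5.7]
grip_width: 0.0297
gripper_force: 101.4
```

Seated on the pipe (Fz rose from -2.7 to +5.7). Releasing, then straight up.

servo_tool(
  commands=[
    [[0,0,0],[0,0,0]],
    [[0,0,0],[0,0,0]],
    [[0,0,0],[0,0,0]],
    [[0,0,0],[0,0,0]],
    [[0,0,0],[0,0,0]],
    [[0,0,0],[0,0,0]],
    [[0,0,0],[0,0,0]],
    [[0,0,0],[0,0,0]],
  ],
  claw=0,
)

```text
clock: 27.85
tcp_pos: [0.5326, 0.1836, 0.1653]
orientation: [-3.141, -0.039, -0.004]
contact_force: [-0.6, -0.4, 1.2]
grip_width: 0.0857
gripper_force: 0.0
```

servo_tool(
  commands=[
    [[0,0,-0.03],[0,0,0]],
    [[0,0,-0.07],[0,0,0]],
    [[0,0,-0.12],[0,0,0]],
    [[0,0,-0.2],[0,0,0]],
    [[0,0,-0.3],[0,0,0]],
    [[0,0,-0.4],[0,0,0]],
    [[0,0,-0.5],[0,0,0]],
    [[0,0,-0.6],[0,0,0]],
    [[0,0,-0.7],[0,0,0]],
    [[0,0,-0.7],[0,0,0]],
  ],
)

```text
clock: 28.85
tcp_pos: [0.534, 0.1833, 0.3447]
orientation: [-3.137, -0.038, -0.013]
contact_force: [0.3, -0.3, -0.1]
grip_width: 0.0852
gripper_force: 0.0
```

```bash
python3 - <<'E'
from h import *
im,D,P=wcloud();cv2.imwrite("pics/w5.png",im[:,:,::-1]);i=im.astype(int)
im2,D2=r.grab_frame("scene");cv2.imwrite("pics/s6.png",np.hstack([cv2.resize(im,(400,300)),cv2.resize(im2[100:260,200:413],(400,300))])[:,:,::-1])
b=(D>0)&(P[...,2]>.15)&(P[...,2]<.2)&(abs(P[...,0]-.5)<.08)&(abs(P[...,1]-.183)<.03)&(i.sum(-1)<150)
q=P[b];t=q[q[:,2]>.163];print(len(t),np.percentile(t,[2,50,98],axis=0).round(4))
plan((.53,.18,.3))
E
```

```text
2092 [[0.4605 0.1692 0.1636]
 [0.5039 0.1842 0.17  ]
 [0.5398 0.1992 0.1719]]
t 28.9 tcp [0.5323 0.1834 0.3413] j [-1.17  0.29  0.92  1.76 -0.24  1.21 -1.74] d [-0.01    0.0137  0.1649] turn [0. 0. 0.] F [-0.2  0.2  0.5] w 0.0853
```

View pics/s6.png

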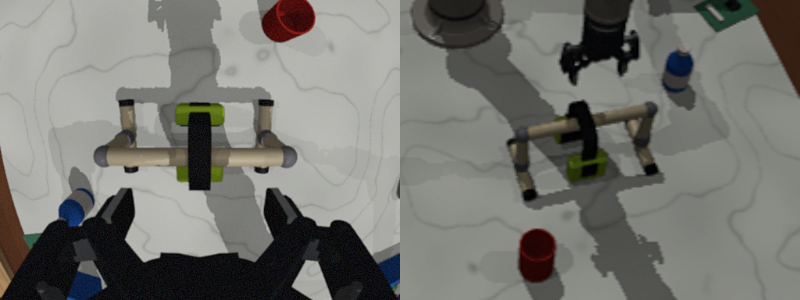

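Both views show the muffs hanging level astride the pipe, one cup on each side (left picture, around (200,145)), with the crown top at 0.171. The gripper is clear and the tin and bottle haven't moved.

```bash
python3 -c "
from h import *
print(r.hand_in())"
```

```text
the job is handed in; nothing more can be done
None
```

The ear defenders were stood upright on both cups and let go, then taken again from above and hung astride the pipe, one cup on each side and clear of the bench; the job was handed in at about 29 s, with the arm never touching the tin, motor or bottle.

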